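# Turn the revolving display stand until the bust is at the front, and hold it there

## Task

The round wooden display stand carries three small brass figures. Grip one of the brass knobs on its rim and gently turn the turntable, without touching the figures, until the head-and-shoulders bust stands right at the brass pointer that sticks out of the base; then keep the stand still there, finishing with the knob still gripped. Leave the other things on the table where they are.

Things in the scene. Friction and masses are not known exactly. Their poses are not given: they have to be found in the camera images.
- stand_base: fixed wooden foot of the stand, a disc 200 mm across, mostly hidden under the turntable. Origin: centre of its underside, on the table and on the vertical turning axis. Its -x axis points to the stand's front (differs from run to run): there a brass tongue 22 mm wide runs out to 170 mm from the axis, with an upright brass cone (the pointer, 42 mm above the table) at 153 mm.
- index (a point): fixed point above the brass tongue, 130 mm from the axis, 45 mm above the table: where the turntable's rim passes the pointer
- turntable (a joint): angle of the turntable (rad), growing counterclockwise from above; 0 or 2 pi: bust at the pointer. Starts at 0.9 to 5.38; turns freely either way, over a whole turn, friction about 0.03 N m; stays where left. A wooden plate 260 mm across, upper face 45 mm above the table; on it three figures 120 degrees apart, 74 mm from the axis, and midway between them three knobs, 112 mm from the axis.
- bust_edge (a point): point on the turntable's rim, straight outward from the bust, 130 mm from the axis, 45 mm above the table; it meets index when the bust is at the pointer
- knob1: upright brass knob fixed on the turntable, a straight round post 18 mm across with a round top, 65 mm high above the plate's face (a collar 24 mm across in its lowest 4 mm). Origin: centre of its foot, 45 mm above the table. Seen from above it is 60 degrees clockwise of the bust
- knob2: like knob1, 60 degrees counterclockwise of the bust seen from above
- knob3: like knob1, across the plate from the bust, 180 degrees from it
- bust: brass head and shoulders on a round wooden plinth 42 mm across, 93 mm high, 52 mm wide at the shoulders, fixed on the turntable and facing outward. Origin: centre of its underside, 45 mm above the table; its -x axis points outward from the turning axis
- horse: brass horse on a wooden plinth, about 80 mm long along the rim, 30 mm wide, 89 mm high, fixed on the turntable. Origin: centre of its underside; its x axis lies along the rim
- sunburst: brass disc of rays 65 mm across, upright on a 48 mm round stone foot, 91 mm high, fixed on the turntable. Origin: centre of its underside; its -x axis points outward
- books: two books lying on each other, 135 x 200 mm, 56 mm high together, loose on the table. Origin: centre of the underside
- pen_cup: empty dark metal pen cup, 72 mm across, 90 mm high, loose on the table. Origin: centre of the underside
- paperweight: glass dome paperweight, 72 mm across, 36 mm high, loose on the table. Origin: centre of the underside
- photo_frame: wooden picture frame leaning on its foot, 120 mm wide, 155 mm high, loose on the table. Origin: underside, below the picture's lower edge

How it is judged:
By the outcome, as a careful person would: the job done as asked, in the order asked, and still so for the second after the job is handed in, while the arm keeps its last pose, push and grip.
It also fails if it takes over 48 s, if anything falls off the work surface, if the arm or the gripper's body presses on something with over 40 N, if the wrist force passes 120 N, or if a joint passes its speed limit or range.

## Robot

A 6-joint arm with a two-finger parallel gripper is mounted at the origin on the work surface. World frame = base frame: x ahead of the robot, y to its left, z up, the work surface at z = 0. Lengths are in m, angles in rad, forces in N, time in s.
With the tool pointing down it reaches from about 0.3 to 0.875 m from the base axis. Payload 6.4 kg.
Tool frame: the origin (TCP) lies at the very end of the fingers, on their centre line; the grasp point (between the pads) lies 19 mm behind it; z points along the fingers, y is the line along which they close (so a half turn about z gives the same grasp; the last joint's range is limited). The gripper opens to 85 mm and grips with 20 to 120 N. Pads are 22 mm wide; open, the fingers measure 114 mm over their backs; the gripper's body (76 mm by 85 mm) begins 54 mm behind the grasp point. The pads swing forward as they close: fully open they stand 13 mm farther back than shut.
Start: joints at [1.005, 0.181, 1.607, -0, 1.354, -0.206], TCP at [0.202, 0.538, 0.231] pointing down, gripper open.
Joint ranges: [-2.99, 2.99], [-0.89, 2.07], [0.3, 2.58], [-1.14, 4.28], [0, 2.63], [-3.12, 3.12]. Speed limits (rad/s): [2.57, 2.57, 3.01, 3.14, 3.14, 3.14].

## Interface

Orientations are given as a unit quaternion [w, x, y, z].
In Python, from bench import ctrl gives the robot as it stands.
- The arm moves only by the tool jog_arm, never from a script. Its argument "series" is a list that holds one entry, the list of rows, each a list of 7 numbers: the shift along the tool's x, y, z in mm, then the turn, a rotation vector about the tool's x, y, z in rad, then the finger opening in mm, from 0 to 85.4. In form: [[[tx, ty, tz, rx, ry, rz, gripper], ...]]. A call has exactly 10 rows; each row shifts and turns the commanded pose from where the row before left it, along the tool's axes as they then stand; what a row does not reach is not made up. A row lasts 1/10 s, in which the tool goes at most 50 mm and 8.59 degrees, less where a joint would pass 70% of its speed; a pose out of reach is approached as far as the arm can. A call with a gripper value outside its range is refused whole. The fingers move at their own pace and stop on an object; the grip force is fixed at half the most. Time passes only in rows, so rows that do not move let the fingers close, or fill a call up. It gives the time, the measured TCP pose, the force, the opening and the grip force at its end, in the units of the state.
- ctrl.get_obs(): the state, without advancing time (a new reading comes with each control period).
- ctrl.camera(name): name is "side" or "top"; returns a dict with "frame" (480x640x3 uint8, blue, green, red), "z_map" (480x640 float32, m along the optical axis (not along the pixel's ray), 0 where there is no reading), "fx", "fy", "cx", "cy" (pixels), "k1" (the pictures are not rectified: a ray, as slopes to the right and down, at radius r is drawn at 1 + k1 r^2 times it, then the intrinsics apply), "xyz" and "rotation" of the camera in the world. Camera axes: x right, y down, z forward; pixel columns grow to the right and rows downward; lengths in m; the calibration is good to about 2 mm. A picture is of the moment at which its call begins.
- ctrl.hand_in(): hands the job in; it is judged then, once.
The state is a dict: "time_s": time; "q": joint angles; "dq": joint speeds; "joint_efforts": joint torques, N m; "eef_pos": TCP position; "eef_rot": TCP orientation; "wrist_force": force on the tool from outside, world axes, zero at the start; "torque": the same for the moment, N m; "opening": opening from 0.0 (shut) to 1.0 (fully open); "grasp_force": force on a finger pad.
Only numpy, scipy, OpenCV 4.12 (cv2) and the standard library are available. Lean on these libraries where they do the work, as an engineer would, in place of code of your own. Each camera call takes 0.05 s, during which the arm holds its last target. There are 200 camera calls.

## Working session

There is one attempt and no reset: what is moved stays moved. The work goes in short steps, Python scripts to look and compute and a tool call to move; the robot and the scene stay as the last step left them, time stands still between calls to the robot, and variables do not carry over. Pictures are saved under pics/ and viewed, at most 10 in all, crops included, and the job is handed in when it is done.

Besides the shell and the picture viewer there is one more tool, called after "Request:" as name(argument=value, ...), one argument or row to a line, values as JSON. jog_arm: Moves the arm, as the interface text tells. Its arguments: {"type":"object","properties":{"series":{"type":"array"}},"required":["series"]}

```bash
mkdir -p pics; ls; python3 - <<'E'
from bench import ctrl
import cv2,numpy as np
o=ctrl.get_obs();print(o)
for n in("top","side"):
    c=ctrl.camera(n);cv2.imwrite(f"pics/{n}0.png",c["frame"]);np.savez(f"{n}0.npz",**c)
    print(n,{k:v for k,v in c.items() if k not in("frame","z_map")})
E
```

```text
pics
{'time_s': 0.0, 'q': array([ 1.00470076e+00,  1.81538613e-01,  1.60799771e+00, -1.45763851e-06,
        1.35379228e+00, -2.06310090e-01]), 'dq': array([-1.79785805e-05, -6.70025173e-04, -2.22164589e-04,  1.32121480e-03,
        1.32539362e-03,  3.17405350e-04]), 'joint_efforts': array([ 6.47948073e-04, -4.44874442e+01, -3.51335442e+01, -3.06671136e-04,
        9.16241639e-03, -7.44918879e-06]), 'eef_pos': array([0.20213313, 0.53771821, 0.23039049]), 'eef_rot': array([-3.26284978e-04,  1.78923822e-01,  9.83862548e-01, -8.04315320e-04]), 'wrist_force': array([-0.03026765,  0.29476151, -0.40018602]), 'torque': array([ 0.03458106, -0.01074629,  0.08330986]), 'grasp_force': 0.0, 'opening': 1.0011624095218714}
top {'fx': 446.52802379219264, 'fy': 446.52802379219264, 'cx': 309.732154704325, 'cy': 234.58934599316538, 'k1': -0.025330043978610883, 'xyz': array([ 0.43837952, -0.05229281,  1.3833055 ]), 'rotation': array([-0.03377886,  0.71246931, -0.70057238,  0.02109085])}
side {'fx': 500.477407485981, 'fy': 500.477407485981, 'cx': 322.80238571216375, 'cy': 231.10397844929565, 'k1': 0.04335399035152, 'xyz': array([ 0.31837881, -1.06342682,  0.86513583]), 'rotation': array([-0.44513946,  0.88822707, -0.10293585,  0.04803905])}
```

View pics/top0.png

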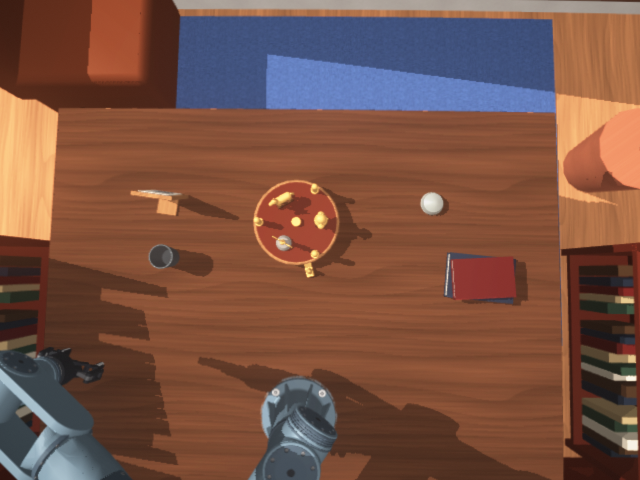

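View pics/side0.png

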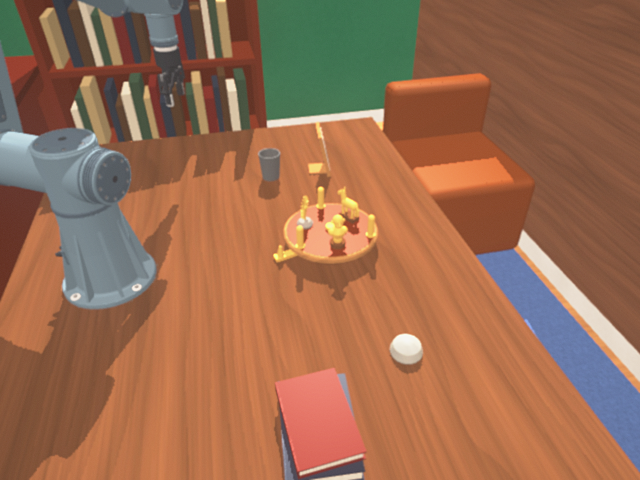

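The top view shows the stand centred near (296,222) with its pointer at (309,269). The bust is right of centre at (321,220), and the knobs are at (315,188), (258,221) and (315,254). The side view agrees, with the bust in front at (337,230). Next I'll measure these.

```bash
cat > h.py <<'E'
import cv2,numpy as np
from scipy.spatial.transform import Rotation as R
def rays(c,uv):
    K=np.array([[c["fx"],0,c["cx"]],[0,c["fy"],c["cy"]],[0,0,1.]])
    p=cv2.undistortPoints(np.array(uv,float).reshape(-1,1,2),K,np.array([float(c["k1"]),0,0,0])).reshape(-1,2)
    d=np.c_[p,np.ones(len(p))]
    return d@R.from_quat(np.roll(c["rotation"],-1)).as_matrix().T
def plane(c,uv,z):
    d=rays(c,uv); o=np.array(c["xyz"]); return o+d*((z-o[2])/d[:,2])[:,None]
def cloud(c):
    v,u=np.mgrid[:480,:640]; d=rays(c,np.c_[u.ravel(),v.ravel()])
    return (np.array(c["xyz"])+d*np.array(c["z_map"]).reshape(-1,1)).reshape(480,640,3)
def ang(v): return np.degrees(np.arctan2(v[1],v[0]))
E
python3 - <<'E'
from h import *
for n in("top","side"):
    c=dict(np.load(f"{n}0.npz")); P=cloud(c); hsv=cv2.cvtColor(c["frame"],cv2.COLOR_BGR2HSV)
    x0,x1,y0,y1=(240,350,170,290) if n=="top" else (265,390,180,270)
    roi=np.zeros((480,640),bool); roi[y0:y1,x0:x1]=1
    z=P[...,2]
    # plate
    m=(roi&(abs(z-.045)<.012)).astype(np.uint8); m=cv2.morphologyEx(m,cv2.MORPH_OPEN,np.ones((3,3)))
    m=m|((roi&(z>.03)&(z<.3)).astype(np.uint8))if n=="top" else m
    ct=max(cv2.findContours(m,0,1)[0],key=cv2.contourArea)
    w=plane(c,ct.reshape(-1,2),.045)[:,:2]
    (cx,cy),r=cv2.minEnclosingCircle(cv2.convexHull(w.astype(np.float32)))
    A=np.c_[2*w,np.ones(len(w))];s=np.linalg.lstsq(A,(w**2).sum(1),rcond=None)[0]
    cen=s[:2];print(n,"enc",cx,cy,r,"lsq",cen,np.sqrt(s[2]+cen@cen))
    m=(roi&(z>.075)&(z<.16)).astype(np.uint8)
    k,l,st,ce=cv2.connectedComponentsWithStats(m)
    for i in range(1,k):
        if st[i,4]<8: continue
        q=P[l==i]; mid=q.mean(0); v=mid[:2]-cen; top=q[q[:,2]>q[:,2].max()-.012].mean(0)
        print(ce[i].round(1),st[i,4],"zmax",q[:,2].max().round(3),"mean",mid.round(4),"r",np.hypot(*v).round(4),"ang",ang(v).round(1),"top r/ang",np.hypot(*(top[:2]-cen)).round(4),ang(top[:2]-cen).round(1))
    br=roi&(hsv[...,0]>15)&(hsv[...,0]<35)&(hsv[...,1]>120)&(hsv[...,2]>110)&(z<.05)&(z>.005)
    v=P[...,:2]-cen; rr=np.hypot(v[...,0],v[...,1]); b=br&(rr>.137)&(rr<.18)
    q=P[b]; print("tongue",b.sum(),q.mean(0),ang(q.mean(0)[:2]-cen), "cone",[ (ang(t[:2]-cen).round(1),np.hypot(*(t[:2]-cen)).round(3),t.round(3)) for t in q[q[:,2].argsort()[-4:]]])
E
python3 -c "
import cv2
a=cv2.imread('pics/top0.png')[165:290,235:355];b=cv2.imread('pics/side0.png')[175:275,260:390]
cv2.imwrite('pics/z.png',cv2.hconcat([cv2.resize(a,(390,406),interpolation=2),cv2.resize(b,(410,406),interpolation=2)]))"
```

```text
top enc 0.5816361308097839 0.015760958194732666 0.12942016124725342 lsq [0.58102929 0.01572368] 0.12767433636934442
[314.  186.8] 40 zmax 0.112 mean [ 0.6774 -0.0384  0.1014] r 0.1105 ang -29.3 top r/ang 0.1115 -28.9
[280.9 198.4] 172 zmax 0.137 mean [0.6413 0.0569 0.1045] r 0.073 ang 34.3 top r/ang 0.0781 51.6
[320.3 219.8] 163 zmax 0.141 mean [ 0.5796 -0.058   0.1159] r 0.0737 ang -91.1 top r/ang 0.074 -89.4
[256.6 219.9] 38 zmax 0.113 mean [0.578  0.1263 0.1014] r 0.1106 ang 91.5 top r/ang 0.1121 90.9
[281.6 241.3] 47 zmax 0.135 mean [0.5165 0.0513 0.1153] r 0.0737 ang 151.1 top r/ang 0.0737 152.3
[314.3 252.9] 33 zmax 0.113 mean [ 0.4852 -0.0425  0.1059] r 0.1121 ang -148.7 top r/ang 0.1114 -148.7
tongue 59 [ 0.43539839 -0.02661278  0.01991484] -163.79028454379693 cone [(np.float64(-163.6), np.float64(0.151), array([ 0.436, -0.027,  0.039])), (np.float64(-164.7), np.float64(0.15), array([ 0.436, -0.024,  0.04 ])), (np.float64(-163.9), np.float64(0.154), array([ 0.433, -0.027,  0.04 ])), (np.float64(-165.0), np.float64(0.153), array([ 0.433, -0.024,  0.042]))]
side enc 0.580962121
[... 348 characters left out ...]
r 0.0809 ang 142.5 top r/ang 0.082 141.5
[370.7 221.6] 80 zmax 0.11 mean [ 0.6786 -0.0461  0.0931] r 0.1064 ang -24.1 top r/ang 0.1062 -23.8
[337.2 227.7] 295 zmax 0.137 mean [ 0.5816 -0.0684  0.1059] r 0.0657 ang -90.0 top r/ang 0.0627 -88.7
[299.  232.3] 84 zmax 0.111 mean [ 0.4858 -0.0489  0.0937] r 0.1063 ang -154.2 top r/ang 0.1052 -155.0
tongue 94 [ 0.44010471 -0.02448318  0.01991666] -171.22051574923285 cone [(np.float64(116.9), np.float64(0.138), array([0.519, 0.12 , 0.042])), (np.float64(94.2), np.float64(0.143), array([0.571, 0.14 , 0.042])), (np.float64(-168.8), np.float64(0.151), array([ 0.434, -0.032,  0.042])), (np.float64(84.6), np.float64(0.14), array([0.595, 0.137, 0.043]))]
```

View pics/z.png

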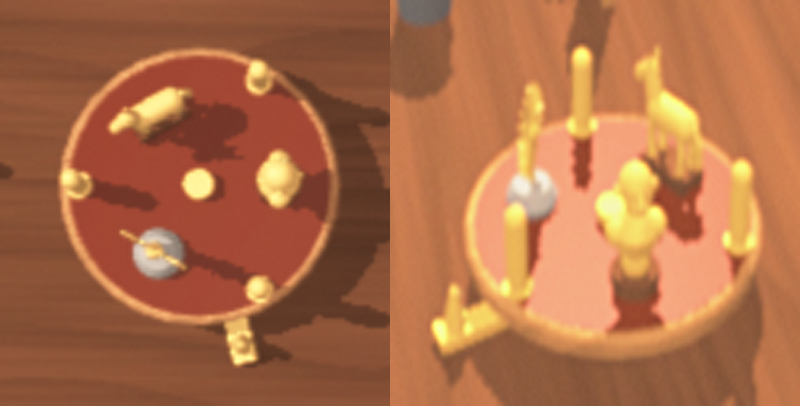

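Request:
jog_arm(
  series=[
    [[0, 0, 0, 0, 0, 0.134, 45], [0, 0, 0, 0, 0, 0.134, 45], [0, 0, 0, 0, 0, 0.134, 45], [0, 0, 0, 0, 0, 0.134, 45], [0, 0, 0, 0, 0, 0.134, 45], [-46, -4, 0, 0, 0, 0, 45], [-46, -4, 0, 0, 0, 0, 45], [-46, -4, 0, 0, 0, 0, 45], [-46, -4, 0, 0, 0, 0, 45], [-46, -4, 0, 0, 0, 0, 45]],
  ],
)

```text
time_s: 1.1
eef_pos: [0.3038, 0.329, 0.231]
eef_rot: [-0.0, 0.492, 0.871, -0.0]
wrist_force: [1.3, -0.4, -0.0]
opening: 0.524
grasp_force: 0.0
```

Request:
jog_arm(
  series=[
    [[-46, -4, 0, 0, 0, 0, 45], [-46, -4, 0, 0, 0, 0, 45], [-46, -4, 0, 0, 0, 0, 45], [-46, -4, 0, 0, 0, 0, 45], [-46, -4, 0, 0, 0, 0, 45], [-46, -4, 0, 0, 0, 0, 45], [-46, -4, 0, 0, 0, 0, 45], [-46, -4, 0, 0, 0, 0, 45], [-45, -4, 0, 0, 0, 0, 45], [0, 0, 0, 0, 0, 0, 45]],
  ],
)

```text
time_s: 2.1
eef_pos: [0.4871, -0.0464, 0.231]
eef_rot: [0.001, 0.495, 0.869, -0.001]
wrist_force: [0.9, 1.7, 0.6]
opening: 0.527
grasp_force: 0.0
```

```bash
cat >> h.py <<'E'
def togo(o,x,y,z,yaw):
    M=R.from_quat(np.roll(o["eef_rot"],-1)).as_matrix()
    d=np.array([x,y,z])-o["eef_pos"]
    print("t",round(o["time_s"],2),"pos",o["eef_pos"].round(4),"yaw",ang(M[:,1]).round(2),"tilt",M[:,2].round(4),"open",round(o["opening"],3),"F",o["wrist_force"].round(1),"T",o["torque"].round(2),"grip",round(o["grasp_force"],1))
    print("tool shift mm",(M.T@d*1e3).round(1),"rz",round(-np.radians(yaw-ang(M[:,1])),3))
E
python3 - <<'E'
from h import *; from bench import ctrl
togo(ctrl.get_obs(),.485,-.0425,.075,31)
c=ctrl.camera("side");cv2.imwrite("pics/s1.png",cv2.resize(c["frame"][100:300,200:440],(720,600)))
E
```

```text
t 2.1 pos [ 0.4871 -0.0464  0.231 ] yaw 30.7 tilt [ 4.0e-04 -1.5e-03 -1.0e+00] open 0.527 F [0.9 1.7 0.6] T [-0.04  0.01 -0.01] grip 0.0
tool shift mm [  4.7   0.3 156. ] rz -0.005
```

View pics/s1.png

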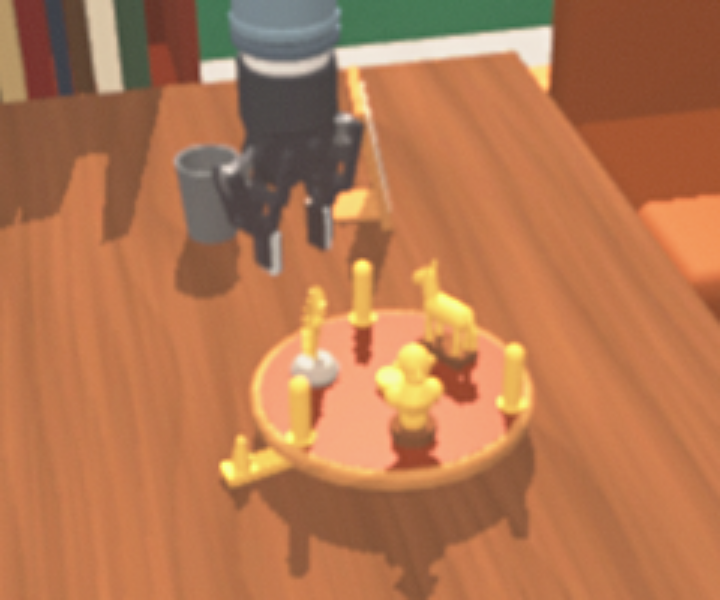

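The gripper hangs above knob1, which is at (300,400) in the crop, and the path down is clear. I'll descend.

Request:
jog_arm(
  series=[
    [[4.5, 0.3, 0, 0, 0, 0, 45], [0, 0, 26, 0, 0, 0, 45], [0, 0, 26, 0, 0, 0, 45], [0, 0, 26, 0, 0, 0, 45], [0, 0, 26, 0, 0, 0, 45], [0, 0, 18, 0, 0, 0, 45], [0, 0, 17, 0, 0, 0, 45], [0, 0, 17, 0, 0, 0, 45], [0, 0, 0, 0, 0, 0, 45], [0, 0, 0, 0, 0, 0, 45]],
  ],
)

```text
time_s: 3.15
eef_pos: [0.483, -0.0364, 0.0755]
eef_rot: [-0.0, 0.492, 0.871, -0.0]
wrist_force: [0.2, -0.2, 0.6]
opening: 0.53
grasp_force: 0.0
```

```bash
python3 - <<'E'
from h import *; from bench import ctrl
togo(ctrl.get_obs(),.485,-.0425,.075,31)
c=ctrl.camera("side");t=ctrl.camera("top")
cv2.imwrite("pics/s2.png",cv2.hconcat([cv2.resize(c["frame"][150:290,250:390],(400,400)),cv2.resize(t["frame"][165:290,235:360],(400,400))]))
E
```

```text
t 3.15 pos [ 0.483  -0.0364  0.0755] yaw 31.1 tilt [-7.e-04  3.e-04 -1.e+00] open 0.53 F [ 0.2 -0.2  0.6] T [-0.03 -0.04 -0.03] grip 0.0
tool shift mm [-6.2 -1.4  0.5] rz 0.002
```

View pics/s2.png

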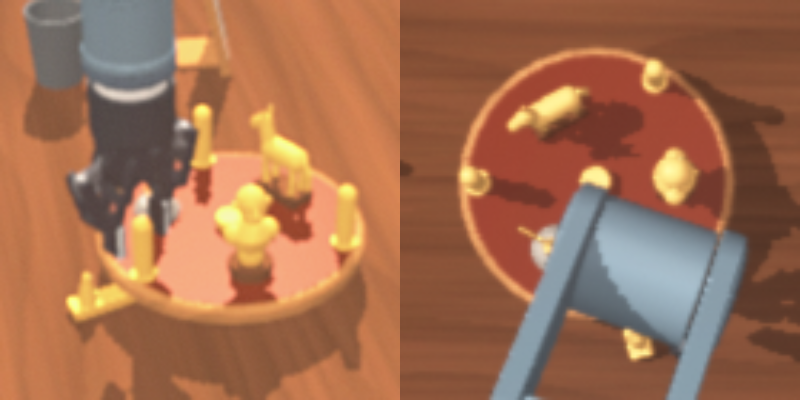

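The fingers straddle the knob radially but sit about 6 mm off along the tangent. I'll correct that and grip.

Request:
jog_arm(
  series=[
    [[-3, -0.7, 0, 0, 0, 0, 45], [-3, -0.7, 0, 0, 0, 0, 45], [0, 0, 0, 0, 0, 0, 45], [0, 0, 0, 0, 0, 0, 30], [0, 0, 0, 0, 0, 0, 20], [0, 0, 0, 0, 0, 0, 10], [0, 0, 0, 0, 0, 0, 10], [0, 0, 0, 0, 0, 0, 10], [0, 0, 0, 0, 0, 0, 10], [0, 0, 0, 0, 0, 0, 10]],
  ],
)

```text
time_s: 4.25
eef_pos: [0.4871, -0.0432, 0.0758]
eef_rot: [0.002, 0.493, 0.87, 0.001]
wrist_force: [7.7, 4.2, -2.9]
opening: 0.19
grasp_force: 58.5
```

```bash
python3 - <<'E'
from h import *; from bench import ctrl
togo(ctrl.get_obs(),.485,-.0425,.075,31)
E
```

```text
t 4.25 pos [ 0.4871 -0.0432  0.0758] yaw 30.98 tilt [ 3.9e-03  6.0e-04 -1.0e+00] open 0.19 F [ 7.7  4.2 -2.9] T [ 0.52 -0.86 -0.04] grip 58.5
tool shift mm [ 1.7 -1.5  0.8] rz -0.0
```

It's gripped. Now I'll follow the arc of radius 112 mm clockwise. The centre lies along tool +y.

Request:
jog_arm(
  series=[
    [[0, 1, 0, 0, 0, 0, 10], [1.68, 0.51, 0, 0, 0, 0.015, 10], [3.36, 0.05, 0, 0, 0, 0.03, 10], [3.36, 0.05, 0, 0, 0, 0.03, 10], [3.36, 0.05, 0, 0, 0, 0.03, 10], [3.36, 0.05, 0, 0, 0, 0.03, 10], [3.36, 0.05, 0, 0, 0, 0.03, 10], [3.36, 0.05, 0, 0, 0, 0.03, 10], [1.68, 0.01, 0, 0, 0, 0.015, 10], [0, 0, 0, 0, 0, 0, 10]],
  ],
)

```text
time_s: 5.25
eef_pos: [0.4768, -0.0217, 0.0757]
eef_rot: [0.0, 0.581, 0.814, -0.0]
wrist_force: [-1.5, -1.1, 4.8]
opening: 0.189
grasp_force: 59.4
```

```bash
python3 - <<'E'
from h import *; from bench import ctrl
o=ctrl.get_obs();togo(o,.485,-.0425,.075,31)
for c in([.581,.0155],[.5822,.016]): v=o["eef_pos"][:2]-c;print(np.hypot(*v),ang(v))
E
```

```text
t 5.25 pos [ 0.4768 -0.0217  0.0757] yaw 18.92 tilt [ 2.e-04 -5.e-04 -1.e+00] open 0.189 F [-1.5 -1.1  4.8] T [-0.08  0.16 -0.05] grip 59.4
tool shift mm [-22.4   1.    0.7] rz -0.211
0.11062901157683266 -160.37381169167756
0.11192725806448035 -160.33905689278575
```

Request:
jog_arm(
  series=[
    [[2.24, 0.02, 0, 0, 0, 0.02, 10], [4.48, 0.09, 0, 0, 0, 0.04, 10], [4.48, 0.09, 0, 0, 0, 0.04, 10], [4.48, 0.09, 0, 0, 0, 0.04, 10], [4.48, 0.09, 0, 0, 0, 0.04, 10], [4.48, 0.09, 0, 0, 0, 0.04, 10], [4.48, 0.09, 0, 0, 0, 0.04, 10], [4.48, 0.09, 0, 0, 0, 0.04, 10], [4.48, 0.09, 0, 0, 0, 0.04, 10], [2.24, 0.02, 0, 0, 0, 0.02, 10]],
  ],
)

```text
time_s: 6.25
eef_pos: [0.4704, 0.0181, 0.0757]
eef_rot: [-0.0, 0.718, 0.696, -0.0]
wrist_force: [-3.9, -0.8, 8.0]
opening: 0.188
grasp_force: 59.7
```

Request:
jog_arm(
  series=[
    [[2.24, 0.02, 0, 0, 0, 0.02, 10], [4.48, 0.09, 0, 0, 0, 0.04, 10], [4.48, 0.09, 0, 0, 0, 0.04, 10], [4.48, 0.09, 0, 0, 0, 0.04, 10], [4.48, 0.09, 0, 0, 0, 0.04, 10], [4.48, 0.09, 0, 0, 0, 0.04, 10], [4.48, 0.09, 0, 0, 0, 0.04, 10], [4.48, 0.09, 0, 0, 0, 0.04, 10], [2.24, 0.02, 0, 0, 0, 0.02, 10], [0, 0, 0, 0, 0, 0, 10]],
  ],
)

```text
time_s: 7.25
eef_pos: [0.4769, 0.0535, 0.0757]
eef_rot: [-0.0, 0.819, 0.573, -0.0]
wrist_force: [-4.1, 1.5, 9.8]
opening: 0.189
grasp_force: 59.8
```

```bash
python3 - <<'E'
from h import *; from bench import ctrl
o=ctrl.get_obs();togo(o,.485,-.0425,.075,31)
v=o["eef_pos"][:2]-[.5822,.016];print(np.hypot(*v),ang(v)-360)
E
```

```text
t 7.25 pos [0.4769 0.0535 0.0757] yaw -20.05 tilt [-1.3e-03  2.0e-04 -1.0e+00] open 0.189 F [-4.1  1.5  9.8] T [ 0.06  0.61 -0.15] grip 59.8
tool shift mm [-87.4  40.5   0.7] rz -0.891
0.11176336064601897 -199.598774585491
```

Request:
jog_arm(
  series=[
    [[2.24, 0.02, 0, 0, 0, 0.02, 10], [4.48, 0.09, 0, 0, 0, 0.04, 10], [4.48, 0.09, 0, 0, 0, 0.04, 10], [4.48, 0.09, 0, 0, 0, 0.04, 10], [4.48, 0.09, 0, 0, 0, 0.04, 10], [4.48, 0.09, 0, 0, 0, 0.04, 10], [4.48, 0.09, 0, 0, 0, 0.04, 10], [4.48, 0.09, 0, 0, 0, 0.04, 10], [4.48, 0.09, 0, 0, 0, 0.04, 10], [2.24, 0.02, 0, 0, 0, 0.02, 10]],
  ],
)

```text
time_s: 8.25
eef_pos: [0.4971, 0.0884, 0.0757]
eef_rot: [-0.001, 0.909, 0.417, -0.001]
wrist_force: [-4.6, 1.2, 9.7]
opening: 0.185
grasp_force: 59.9
```

Request:
jog_arm(
  series=[
    [[0, 0, 0, 0, 0, 0, 10], [0, 0, 0, 0, 0, 0, 10], [0, 0, 0, 0, 0, 0, 10], [0, 0, 0, 0, 0, 0, 10], [0, 0, 0, 0, 0, 0, 10], [0, 0, 0, 0, 0, 0, 10], [0, 0, 0, 0, 0, 0, 10], [0, 0, 0, 0, 0, 0, 10], [0, 0, 0, 0, 0, 0, 10], [0, 0, 0, 0, 0, 0, 10]],
  ],
)

```text
time_s: 9.25
eef_pos: [0.497, 0.0883, 0.0757]
eef_rot: [-0.001, 0.909, 0.417, -0.0]
wrist_force: [-4.2, 2.2, 8.7]
opening: 0.196
grasp_force: 59.8
```

```bash
python3 - <<'E'
from h import *; from bench import ctrl
o=ctrl.get_obs();togo(o,.485,-.0425,.075,31)
C0=np.array([.5822,.016]);v=o["eef_pos"][:2]-C0;print(np.hypot(*v),ang(v)-360)
im=[]
for n in("top","side"):
    c=ctrl.camera(n);P=cloud(c);z=P[...,2];v=P[...,:2]-C0;rr=np.hypot(v[...,0],v[...,1])
    im.append(cv2.resize(c["frame"][165:290,235:360] if n=="top" else c["frame"][150:290,250:390],(400,400),interpolation=2))
    m=((z>.075)&(z<.145)&(rr<.14)).astype(np.uint8);k,l,st,ce=cv2.connectedComponentsWithStats(m)
    for i in range(1,k):
        if st[i,4]<15: continue
        q=P[l==i];t=q.mean(0);print(n,ce[i].round(1),st[i,4],"zmax",q[:,2].max().round(3),t.round(4),np.hypot(*(t[:2]-C0)).round(4),ang(t[:2]-C0).round(1))
    hsv=cv2.cvtColor(c["frame"],cv2.COLOR_BGR2HSV)
    # cone tip: highest points outside the rim at front
    A=np.degrees(np.arctan2(v[...,1],v[...,0]))%360
    b=(rr>.136)&(rr<.18)&(A>180)&(A<212)&(z>.006)&(z<.06)&(hsv[...,0]>15)&(hsv[...,0]<35)
    q=P[b];hi=q[q[:,2]>.028];print(n,"tongue",b.sum(),ang(q.mean(0)[:2]-C0),"cone",len(hi),hi.mean(0),ang(hi.mean(0)[:2]-C0))
cv2.imwrite("pics/s3.png",cv2.hconcat(im))
E
```

```text
t 9.25 pos [0.497  0.0883 0.0757] yaw -40.66 tilt [-1.4e-03  9.0e-04 -1.0e+00] open 0.196 F [-4.2  2.2  8.7] T [ 0.4   0.62 -0.12] grip 59.8
tool shift mm [-107.1   76.1    0.6] rz -1.251
0.11176895078704668 -220.33538684927132
top [283.1 183.7] 43 zmax 0.113 [0.6851 0.0517 0.1014] 0.1089 19.1
top [310.7 199.7] 170 zmax 0.134 [ 0.6386 -0.0295  0.1045] 0.0725 -38.9
top [269.7 213.7] 67 zmax 0.136 [0.5954 0.0876 0.1108] 0.0728 79.5
top [332.5 227.5] 32 zmax 0.113 [ 0.559  -0.0935  0.1059] 0.1119 -102.0
top [302.8 243.8] 161 zmax 0.14 [ 0.5102 -0.0096  0.1165] 0.0764 -160.4
top tongue 73 -164.15055129318188 cone 15 [ 0.43467189 -0.02644184  0.03433437] -163.9501907518323
side [328.6 196.4] 210 zmax 0.134 [0.5962 0.0858 0.102 ] 0.0712 78.6
side [294.7 198.8] 378 zmax 0.144 [0.4986 0.0777 0.114 ] 0.1039 143.6
side [357.6 215.6] 280 zmax 0.133 [ 0.6511 -0.018   0.0987] 0.0768 -26.3
side [306.  220.3] 261 zmax 0.14 [ 0.5104 -0.0197  0.1071] 0.0801 -153.6
side [332.  240.5] 86 zmax 0.109 [ 0.5598 -0.1012  0.0934] 0.1194 -100.8
side tongue 106 -162.2885939576591 cone 17 [ 0.43522479 -0.02884304  0.0335372 ] -163.03272888321476
```

View pics/s3.png

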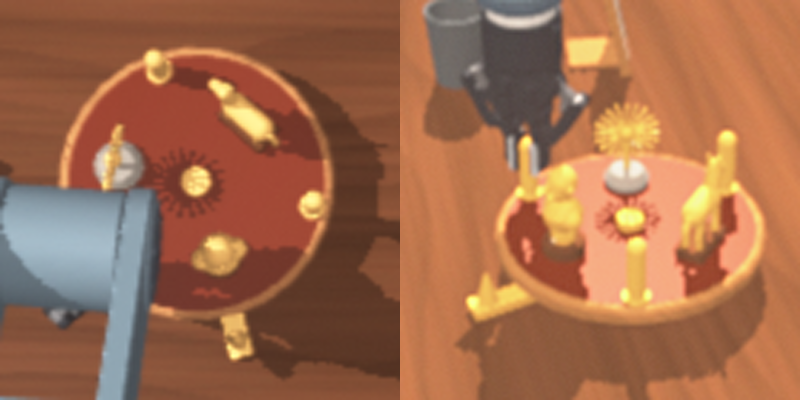

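Bust is at about -160.6° and the pointer at -164°, so roughly 3.3° of clockwise turn is left.

Request:
jog_arm(
  series=[
    [[1.57, 0.01, 0, 0, 0, 0.014, 10], [1.57, 0.01, 0, 0, 0, 0.014, 10], [1.57, 0.01, 0, 0, 0, 0.014, 10], [1.57, 0.01, 0, 0, 0, 0.014, 10], [0, 0, 0, 0, 0, 0, 10], [0, 0, 0, 0, 0, 0, 10], [0, 0, 0, 0, 0, 0, 10], [0, 0, 0, 0, 0, 0, 10], [0, 0, 0, 0, 0, 0, 10], [0, 0, 0, 0, 0, 0, 10]],
  ],
)

```text
time_s: 10.35
eef_pos: [0.5012, 0.093, 0.0757]
eef_rot: [-0.001, 0.92, 0.392, -0.0]
wrist_force: [-4.0, 2.9, 9.4]
opening: 0.187
grasp_force: 59.9
```

```bash
python3 - <<'E'
from h import *; from bench import ctrl
o=ctrl.get_obs();togo(o,.485,-.0425,.075,31)
C0=np.array([.5822,.016]);w=o["eef_pos"][:2]-C0;print(np.hypot(*w),ang(w)-360)
c=ctrl.camera("top");P=cloud(c);z=P[...,2];C=np.array([.5812,.0157])
hsv=cv2.cvtColor(c["frame"],cv2.COLOR_BGR2HSV)
v=P[...,:2]-C;rr=np.hypot(v[...,0],v[...,1]);A=np.degrees(np.arctan2(v[...,1],v[...,0]))%360-360
# centre boss (fixed on axis) in the same picture
b=(rr<.02)&(z>.047);print("boss",b.sum(),P[b].mean(0),z[b].max())
def cen(m,h):  # pixel centroid cast on plane h
    y,x=np.nonzero(m);return plane(c,[[x.mean(),y.mean()]],h)[0,:2]
kn=[]
for lo,hi,off in((-110,-98,-60),(-345+0,-333,180)):
    m=(rr>.09)&(rr<.13)&(A>lo-4)&(A<hi+4)&(z>.1)&(z<.116);p=cen(m,.107);kn.append(p);print("knob",m.sum(),p,np.hypot(*(p-C)),"bust",ang(p-C)+off)
m=(rr<.12)&(rr>.04)&(A>-180)&(A<-145)&(z>.115)&(z<.145);p=cen(m,.13);print("bust head",m.sum(),p,ang(p-C))
m=(rr>.136)&(rr<.18)&(A>-180)&(A<-148)&(z>.028)&(z<.06);p=cen(m,.036);print("cone",m.sum(),p,ang(p-C),np.hypot(*(p-C)))
m=(rr>.136)&(rr<.18)&(A>-180)&(A<-148)&(z>.006)&(z<.028)&(hsv[...,0]>15)&(hsv[...,0]<35);q=P[m][:,:2];print("tongue",m.sum(),q.mean(0),ang(q.mean(0)-C))
# axis from 2 visible knobs: rotate by known 120deg apart, equilateral
a,b=kn[1],kn[0];mid=(a+b)/2;d=(b-a)/np.linalg.norm(b-a);n=np.array([d[1],-d[0]]);n=n if n@(C-mid)>0 else -n
print("axis from knobs",mid+.056*n,"sep",np.linalg.norm(b-a), "bust dir", ang(a-b)+0, "should be", ang(n))
cv2.imwrite("pics/s4.png",cv2.resize(c["frame"][170:290,240:360],(600,600),interpolation=2))
E
```

```text
t 10.35 pos [0.5012 0.093  0.0757] yaw -43.87 tilt [-1.5e-03  9.0e-04 -1.0e+00] open 0.187 F [-4.   2.9  9.4] T [ 0.43  0.65 -0.21] grip 59.9
tool shift mm [-108.9   82.2    0.6] rz -1.307
0.11172937328188605 -223.54249833290365
boss 87 [0.58128268 0.01634447 0.05434779] 0.06150391112200193
knob 29 [ 0.55338666 -0.09288995] 0.11209531282366873 bust -164.36642428883385
knob 29 [0.6879118  0.04692387] 0.11118605113523407 bust 196.30947602987533
bust head 99 [ 0.50879922 -0.00529259] -163.83049772793115
cone 14 [ 0.4341297  -0.02559104] -164.31753347309538 0.1527567460991391
tongue 60 [ 0.43417022 -0.02636842] -164.03302313385805
axis from knobs [0.58029538 0.01584436] sep 0.19402298273296653 bust dir 46.10440643474195 should be 136.10440643474195
```

View pics/s4.png

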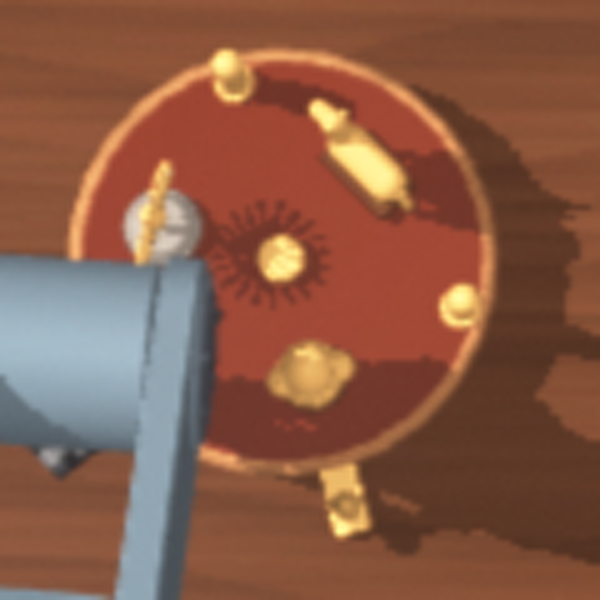

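The bust is at (310,370) and lines up with the tongue and cone at (345,505). Bust and pointer directions both come out near -164°, agreeing to about 0.3°. The table is still and the knob is gripped, so I'm handing in.

```bash
python3 -c "
from bench import ctrl
print(ctrl.hand_in())"
```

```text
the job is handed in; nothing more can be done
None
```

I turned the stand about 75° clockwise by knob1, so the bust now stands at the pointer to within about 0.3° by my camera measurement. I handed it in at about 10 s, with the knob still gripped and the figures untouched as far as the pictures show; the hand-in returned no verdict.

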